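# Lock the sample carousel for transport

### The arm

A 6-joint arm with a two-finger parallel gripper is mounted at the origin on the work surface. World frame = base frame: x ahead of the robot, y to its left, z up, the work surface at z = 0. Lengths are in mm, angles in degrees, forces in N, time in s.
With the tool pointing down it reaches from about 275 to 725 mm from the base axis. Payload 5.6 kg.
Tool frame: the origin (TCP) lies between the finger pads; the fingertips stand 22 mm ahead of it and the grasp point (between the pads) lies 3 mm ahead of it; x points along the fingers, y is the direction in which the jaws open and shut, and the axes are right-handed (so a half turn about x gives the same grasp; the last joint's range is limited). The gripper opens to 85 mm and grips with 20 to 120 N. Pads are 22 mm wide; open, the fingers measure 114 mm over their backs; the gripper's body (76 mm by 85 mm) begins 54 mm behind the grasp point. The pads swing forward as they close: fully open they stand 13 mm farther back than shut.
Start: joints at [-51.475, 14.616, 6.199, 0, -81.583, -16.306], TCP at [208.002, -509.144, 215.583] pointing down, gripper open.
Joint ranges: [-168.99, 168.99], [-69.2, 112.95], [-62.41, 85.93], [-164.36, 98.24], [-168.68, -3.75], [-174.98, 174.98]. Speed limits (degrees/s): [147.25, 147.25, 180, 180, 180, 180].

### API

Orientations are given as a 3x3 rotation matrix whose columns are the frame's x, y, z axes.
In Python, from rig import manip, snapshot gives the robot as it stands.
- The arm moves only by the tool jog_arm, never from a script. Its argument "rows" is one flat list of numbers, 6 for each row, row after row: the shift along the world's x, y, z in m, then the turn, a rotation vector about the world's x, y, z in rad. In form: [dx, dy, dz, ax, ay, az, dx, dy, dz, ax, ay, az, ...]. A call has 1 to 8 rows; each row is the pose to reach, as a shift and turn from the pose measured when the call began; what a row does not reach only later rows make up. A row lasts 1/12 s, in which the tool goes at most 41.7 mm and 7.16 degrees, less where a joint would pass 70% of its speed; a pose out of reach is approached as far as the arm can. A call with a gripper value outside its range is refused whole. "grip" is the gripper command: -1 is fully open, 1 is shut, values between are in proportion, set as the call begins (left out, the last holds). The fingers move at their own pace and stop on an object; "squeeze" is the grip in N (left out, the last holds). Time passes only in rows, so rows that repeat a pose let the fingers close. It gives the time, the measured TCP pose, the force and the opening at its end, in the units of the state.
- manip.observe(): the state, without advancing time (a new reading comes with each control period).
- snapshot(name): name is "scene" or "top" or "wrist"; returns a dict with "image" (384x512x3 uint8, red, green, blue), "fov_y" (degrees; the focal length in pixels is half the picture's height over the tangent of half this angle, whatever the lens; pixels are square), "cx", "cy" (the principal point, pixels), "rvec" (rotation vector, rad) and "tvec" (3), from world to camera coordinates, as OpenCV has them. Camera axes: x right, y down, z forward; pixel columns grow to the right and rows downward; lengths in mm; the calibration is good to about 2 mm. A picture is of the moment at which its call begins. There is no depth.
- manip.close_job(): hands the job in, once; it reports no verdict.
The state is a dict: "clock": time; "qpos": joint angles; "joint_velocities": joint speeds; "effort": joint torques, N m; "ee_pos": TCP position; "eef_rot": TCP orientation; "ft_force": force on the tool from outside, world axes, zero at the start; "moment": the same for the moment, N m; "grip_width": finger opening in mm.
Only numpy, scipy, OpenCV 4.12 (cv2) and the standard library are available. Lean on these libraries where they do the work, as an engineer would, in place of code of your own. Each camera call takes 0.05 s, during which the arm holds its last target.

### The job

Lock the photometer's sample carousel so that it can be packed away: turn the carousel by its finger pegs, one click at a time, until the hidden cross-hole in its shaft lines up with the bore in the housing, and push the lock pin in until its head is fully home against the housing. Do not force the pin where it will not go, and leave the bottles and the computer mouse where they stand.

Things in the scene. Friction and masses are not known exactly. Their poses are not given: they have to be found in the camera images.
- changer: Grey housing fixed to the table: block 120 x 120 mm, 50 mm high, with a 40 mm wide snout on its +x side ending in a flat face 95 mm from the origin. Origin on the table under the vertical shaft axis (block centre); z up; +x points along the pin bore, out of the snout (the pin goes in along -x). The bore, 11.5 mm square, runs level along x at height 28.75 mm (centre).
- hidden_hole (a point): Point on the shaft axis at bore height (28.5 mm), inside the housing, fixed to the housing. Here, unseen, the 44 mm thick shaft has a straight cross-hole, 14 mm wide, right through it. It is in line with the bore at two opposite ones of the eight detents, so within three clicks either way. At the start it is never in line. Nothing outside shows which detent it is: only trying the pin tells.
- carousel: Aluminium disc, diameter 160 mm, top 60 mm above the table, overhanging the block; turns with the shaft, endlessly both ways. Origin on the shaft axis at table level, z up. Four steel finger pegs (diameter 10 mm, 30 mm tall, tops at 90 mm) stand 66 mm from the axis at 0, 90, 180, 270 degrees from its x axis. Inside them: eight vial caps, 9 mm high, on a 42 mm radius, and a 10 mm high hub.
- hub_top (a point): Top centre of the carousel's hub, 70 mm above the table; turns with the carousel. The shaft has eight spring detents 45 degrees apart and rests in one at the start: pushed past half way (22.5 degrees) it snaps on to the next by itself; 2 to 6 N at a peg turns it. The disc is clamped on the shaft at an unknown angle, different every time, so the pegs do not show where the hole is.
- pin: Oiled steel lock pin, partly pulled out of the bore, slides freely: shank diameter 10 mm, 125 mm long with a tapered tip; round flat head, diameter 22 mm, 6 mm thick. Origin on its axis at the head's inner face; +x points outward, away from the shank. Start: origin 150 to 162 mm from the shaft axis. Stops against the shaft at about 147 mm if the hole is out of line; home at 95 mm.
- pin_push (a point): Centre of the outer face of the pin's head, 6 mm beyond the pin's origin, about 28 mm above the table. Pushing here slides the pin with a few N at most when the hole is in line.
- bore_mouth (a point): Centre of the bore where it opens in the snout's flat face, 95 mm from the shaft axis and 28.5 mm above the table. Fixed to the housing. The pin's origin comes here when it is home.
- dropper_a: Bystander: small amber dropper bottle standing beside the pin, diameter 24 mm, 58 mm tall, origin under its base.
- dropper_b: Bystander: small clear jar with a black lid standing beside the pin on the other side, diameter 28 mm, 50 mm tall, origin under its base.
- wash: Bystander: white plastic bottle behind the housing, diameter 52 mm, 140 mm tall, origin under its base.
- mouse: Bystander: black computer mouse on the table, 100 x 58 x 33 mm, origin under its centre.
Things that resemble listed ones, but are neither listed nor needed, are in the scene too. What is meant by the pin is not purple, and is the larger of those in its own colour.

How it is judged (in metres and radians):
At the end, for the whole second after the job is handed in: The lock pin is through the shaft's cross-hole with its head home against the snout (inner face of the head within 3.5 mm of the snout face, pin in line with the bore), and pin and carousel are at rest (x of pin in the frame of changer below 0.0985 m and distance between pin and bore_mouth below 0.006 m and angle between the x axis of pin and the x axis of changer, either way round below 0.08 rad and linear speed of pin below 0.01 m/s and angular speed of carousel below 0.05 rad/s); the robot touches nothing.
It fails at once if the pin was forced (pushed with more than 50 N) (contact force between pin and the fingers above 50 N).
It fails at once if a bystander was knocked over or shoved away (moved over 30 mm) (distance of any of dropper_a, dropper_b, wash, mouse from where it was at the start of the episode above 0.03 m or angle between any of dropper_a, dropper_b, wash's own z axis and vertical above 0.6 rad).
It also fails if it takes over 72 s, if anything falls off the work surface, if the arm or the gripper's body presses on something with over 40 N, if the wrist force passes 120 N, or if a joint passes its speed limit or range.

## Working session

There is one attempt and no reset: what is moved stays moved. The work goes in short steps, Python scripts to look and compute and a tool call to move; the robot and the scene stay as the last step left them, time stands still between calls to the robot, and variables do not carry over. Pictures are saved under pics/ and viewed, and the job is handed in when it is done.

Besides the shell and the picture viewer there is one more tool, called after ">>>" as a command line: name --argument value ..., lists and objects as JSON in quotes. jog_arm: Moves the arm, as the interface text tells. Its arguments: {"type":"object","properties":{"rows":{"type":"array"},"grip":{"type":"number"},"squeeze":{"type":"number"}},"required":["rows"]}

```bash
ls; mkdir -p pics
cat > h.py <<'E'
import numpy as np, cv2
from rig import manip, snapshot
def snap(n,f):
    s=snapshot(n); cv2.imwrite('pics/'+f,cv2.cvtColor(np.asarray(s['image']),cv2.COLOR_RGB2BGR)); np.save('pics/'+f+'.npy',s,allow_pickle=True); return s
def K(s):
    f=192/np.tan(np.radians(s['fov_y'])/2); return np.array([[f,0,s['cx']],[0,f,s['cy']],[0,0,1]])
def ray(s,u,v,z):
    R=cv2.Rodrigues(np.array(s['rvec'],float))[0]; t=np.array(s['tvec'],float)
    c=-R.T@t; d=R.T@np.linalg.inv(K(s))@np.array([u,v,1.]); k=(z-c[2])/d[2]; return c+k*d
def proj(s,P):
    return cv2.projectPoints(np.array(P,float).reshape(-1,3),np.array(s['rvec'],float),np.array(s['tvec'],float),K(s),None)[0].reshape(-1,2)
def load(f): return np.load('pics/'+f+'.npy',allow_pickle=True).item()
E
python3 - <<'E'
from h import *
for n in ['scene','top','wrist']: 
    s=snap(n,n+'0.png'); print(n,s['fov_y'],s['rvec'],s['tvec'])
print(manip.observe())
E
```

```text
pics
scene 44.79690694697968 [ 0.79558754  2.40334352 -1.27124395] [ 417.19367805 -117.34381534 1228.01396028]
top 53.22339615351657 [ 2.20146224 -2.20298816  0.03933832] [ 24.56256642 545.40830085 932.53628791]
wrist 65.57369118342397 [-1.64420613 -2.44586604 -0.38022384] [551.30530248 -39.22416703 378.93580161]
{'clock': 0.15, 'qpos': array([-5.14755624e+01,  1.46435646e+01,  6.14741439e+00, -1.86596978e-02,
       -8.15825650e+01, -1.63065183e+01]), 'joint_velocities': array([-0.02429746, -0.06946295,  0.08463404,  0.13448217,  0.00550625,
        0.0649497 ]), 'effort': array([-7.40951673e-04, -3.86941803e+01,  2.38084316e+01,  5.36664873e+00,
       -4.49489817e-03, -2.55137684e-05]), 'ee_pos': array([ 207.86070559, -508.78603715,  214.92148853]), 'eef_rot': array([[-6.03645204e-04, -3.78085571e-01,  9.25770456e-01],
       [ 1.27546659e-03,  9.25769580e-01,  3.78086045e-01],
       [-9.99999004e-01,  1.40901912e-03, -7.66008527e-05]]), 'ft_force': array([-0.13935422,  0.38108715,  0.65423507]), 'moment': array([ 0.0018282 , -0.01892991,  0.00843113]), 'grip_width': 85.27498999151219}
```

View pics/scene0.png

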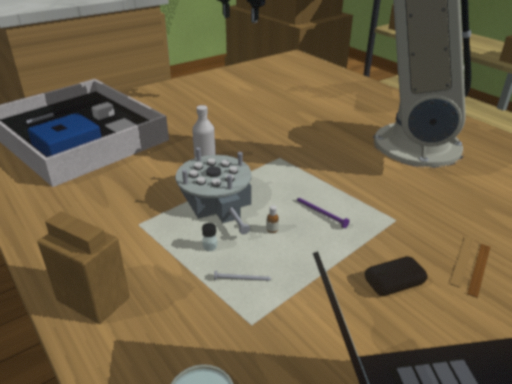

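View pics/top0.png

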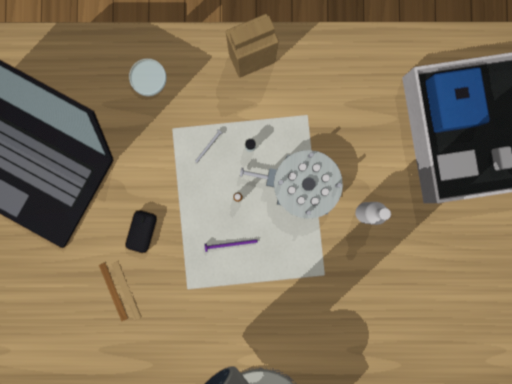

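View pics/wrist0.png

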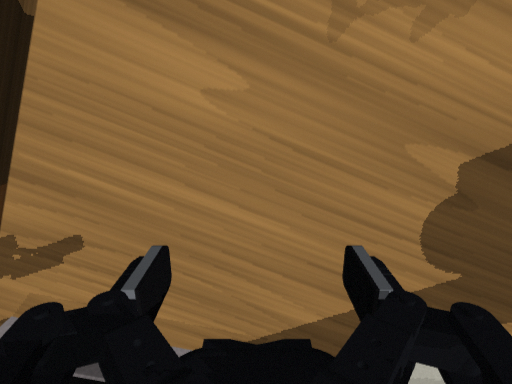

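The top view shows the carousel at about (308,184) and the pin head near (243,170), between the jar at (250,144) and the amber bottle at (238,197). I'll enlarge it.

Run:
```python
from h import *
s=load('top0.png'); im=cv2.imread('pics/top0.png')
cv2.imwrite('pics/z1.png',cv2.resize(im[125:235,215:360],None,fx=5.4,fy=5.4,interpolation=cv2.INTER_CUBIC))
im=cv2.imread('pics/scene0.png')
cv2.imwrite('pics/z2.png',cv2.resize(im[140:260,165:300],None,fx=5,fy=5,interpolation=cv2.INTER_CUBIC))
for (u,v,z) in [(308,184,60),(243,170,28),(250,144,50),(238,197,58),(374,213,140)]: print(ray(s,u,v,z).round(1))
```

```text
[ 556.7 -112.2   60. ]
[592.3  39.9  28. ]
[652.1  22.9  50. ]
[526.5  51.   58. ]
[ 491.  -239.2  140. ]
```

View pics/z1.png

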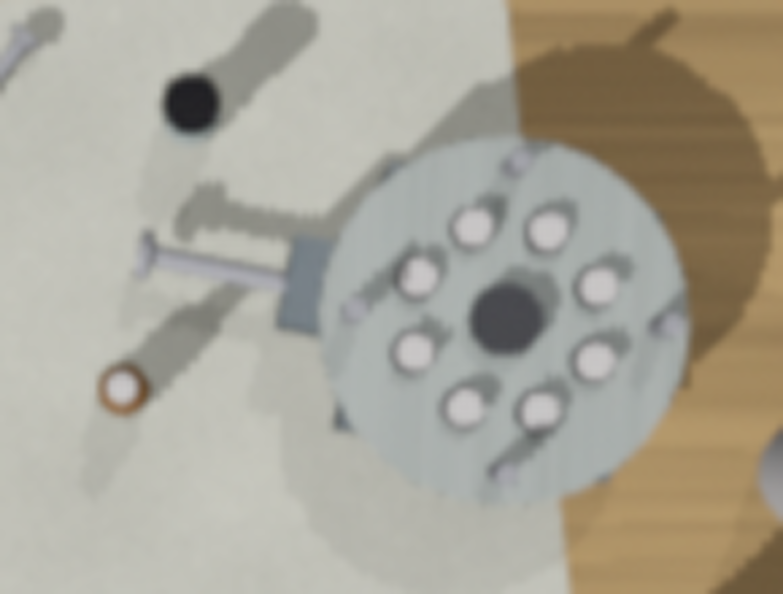

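View pics/z2.png

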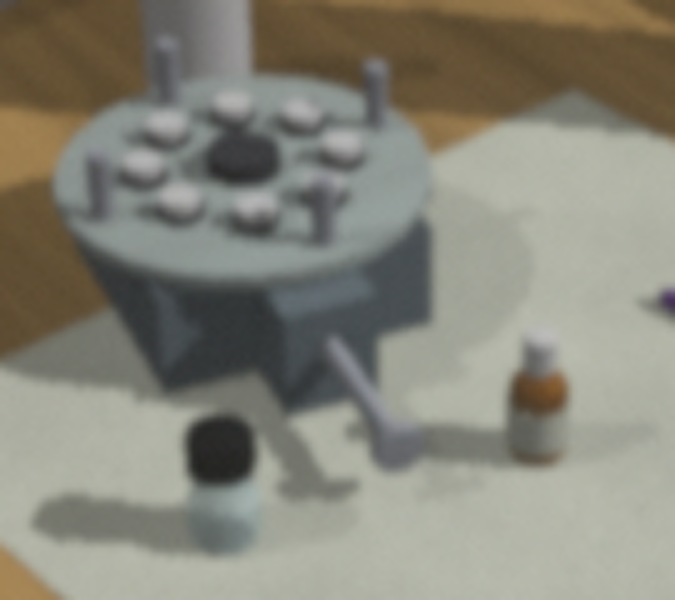

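Run:
```python
from h import *
s=load('top0.png')
g=lambda u,v,z:ray(s,u/5.4+215,v/5.4+125,z)
hub=g(505,318,70);print('hub',hub.round(1))
disc=g(505,320,60);print('disc',disc.round(1))
for n,p in dict(L=(352,308),T=(520,156),R=(673,321),B=(502,475)).items():
    q=g(*p,90);d=(q-hub)[:2];print(n,q.round(1),np.linalg.norm(d).round(1),np.degrees(np.arctan2(d[1],d[0])).round(1))
a=g(147,254,28.5);b=g(285,279,28.5)
d=(a-b)[:2];print('pin',a.round(1),b.round(1),np.degrees(np.arctan2(d[1],d[0])))
d=(a-hub)[:2];print('hub-head',np.linalg.norm(d),np.degrees(np.arctan2(d[1],d[0])))
# snout front edge at z=50
a=g(302,234,50);b=g(276,327,50);m=(a+b)/2
for q in(a,b,m):
  d=(q-hub)[:2];print('snout',q.round(1),np.linalg.norm(d),np.degrees(np.arctan2(d[1],d[0])))
d=(a-b)[:2];print(np.linalg.norm(d),np.degrees(np.arctan2(d[1],d[0])))
for p in [(191,103,50),(122,388,58)]:print(g(*p).round(1))
# scene view
t=load('scene0.png'); 
g=lambda u,v,z:ray(t,u/5+165,v/5+140,z)
print('scene hub',g(242,155,70).round(1),'head',g(400,443,28.5).round(1))
for p in [(98,158),(165,40),(375,64),(322,184)]:print(g(*p,90).round(1))
```

```text
hub [ 556.4 -111.9   70. ]
disc [ 556.1 -113.4   60. ]
L [559.6 -45.   90. ] 66.9 87.3
T [ 623.2 -115.5   90. ] 66.9 -3.1
R [ 554.1 -178.8   90. ] 67.0 -92.0
B [ 490.  -107.1   90. ] 66.6 175.9
pin [587.4  41.7  28.5] [576.1 -20.   28.5] 79.66533106421362
hub-head 156.68159873740657 78.6116688751083
snout [594.3 -26.4  50. ] 93.43100365625075 66.09373860487305
snout [553.6 -15.   50. ] 96.91214250351369 91.66792151462872
snout [573.9 -20.7  50. ] 92.81204560160097 79.11865029406704
42.264978204853435 -15.726239572291405
[651.9  22.   50. ]
[526.9  51.9  58. ]
scene hub [ 562.3 -105.    70. ] head [590.5  47.5  28.5]
[ 626.8 -109.1   90. ]
[ 555.  -177.2   90. ]
[ 493.1 -106.5   90. ]
[565.1 -40.4  90. ]
```

Run:
```python
from h import *
w=load('wrist0.png');R=cv2.Rodrigues(np.array(w['rvec']))[0];c=-R.T@np.array(w['tvec'])
o=manip.observe();E=o['eef_rot'];print('cam in tool',E.T@(c-o['ee_pos']),'optical axis in tool',E.T@R[2])
print('az tool y',np.degrees(np.arctan2(E[1,1],E[0,1])),'az z',np.degrees(np.arctan2(E[1,2],E[0,2])))
```

```text
cam in tool [-157.38265612   -1.92929047  -77.65009378] optical axis in tool [ 9.53050581e-01 -2.26613853e-04  3.02811061e-01]
az tool y 112.21517207038393 az z 22.215178254441923
```

>>> jog_arm --rows '[0.035, 0.05, 0, 0, 0, 0.1, 0.07, 0.095, 0, 0, 0, 0.2, 0.105, 0.15, 0, 0, 0, 0.32, 0.14, 0.2, 0, 0, 0, 0.44, 0.17, 0.245, 0, 0, 0, 0.56, 0.2, 0.29, 0, 0, 0, 0.68, 0.23, 0.33, 0, 0, 0, 0.8, 0.26, 0.37, 0, 0, 0, 0.9]' --grip 1 --squeeze 40

```text
clock: 0.82
ee_pos: [399.1, -233.7, 215.0]
eef_rot: [[-0.001, -0.962, 0.273], [0.0, 0.273, 0.962], [-1.0, 0.001, 0.0]]
ft_force: [1.3, -0.8, -0.3]
grip_width: -0.1
```

>>> jog_arm --rows '[0.025, 0.035, 0, 0, 0, 0.04, 0.05, 0.07, 0, 0, 0, 0.085, 0.075, 0.105, 0, 0, 0, 0.085, 0.1, 0.14, 0, 0, 0, 0.085, 0.12, 0.17, 0, 0, 0, 0.085, 0.133, 0.194, 0, 0, 0, 0.085, 0.133, 0.194, -0.035, 0, 0, 0.085, 0.133, 0.194, -0.07, 0, 0, 0.085]'

```text
clock: 1.48
ee_pos: [534.2, -37.7, 145.2]
eef_rot: [[0.003, -0.982, 0.188], [0.001, 0.188, 0.982], [-1.0, -0.003, 0.002]]
ft_force: [0.2, -0.9, -1.8]
grip_width: -0.3
```

Run:
```python
from h import *
for n in ['scene','wrist']: s=snap(n,n+'1.png')
o=manip.observe();print(o['ee_pos'],o['ft_force'],o['qpos'])
a=cv2.imread('pics/scene1.png')[60:260,130:330];b=cv2.imread('pics/wrist1.png')
cv2.imwrite('pics/c1.png',np.hstack([cv2.resize(a,(384,384),interpolation=cv2.INTER_CUBIC),cv2.resize(b,(416,384))]))
```

```text
[527.59608095 -39.22011603 138.89721565] [-0.71220763  0.10562676 -0.31179455] [ 12.58142154  14.92714735  -4.63250179  -0.19160145 -71.23543785
 -23.51489239]
```

View pics/c1.png

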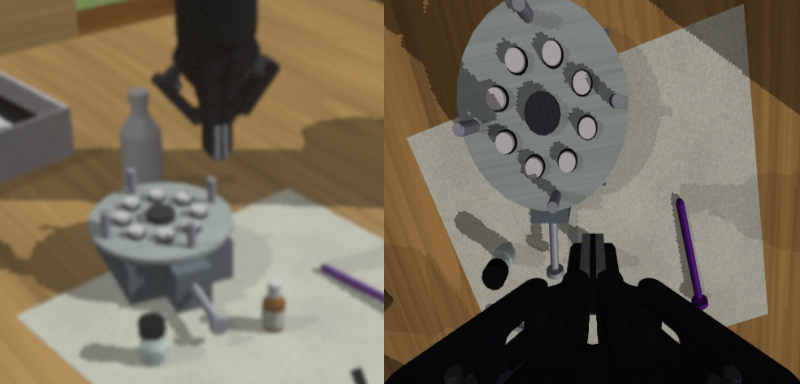

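>>> jog_arm --rows '[0.002, 0, -0.02, 0, 0, 0, 0.002, 0, -0.04, 0, 0, 0, 0.002, 0, -0.043, 0, 0, 0, 0.002, 0, -0.043, 0, 0, 0]'

```text
clock: 1.92
ee_pos: [529.6, -39.7, 96.6]
eef_rot: [[-0.015, -0.981, 0.191], [-0.001, 0.191, 0.982], [-1.0, 0.015, -0.004]]
ft_force: [0.9, 0.3, 0.1]
grip_width: 0.1
```

Run:
```python
from h import *
for n in ['scene','top']: s=snap(n,n+'2.png')
o=manip.observe();print(o['ee_pos'],o['ft_force'])
a=cv2.imread('pics/scene2.png')[130:250,160:280];b=cv2.imread('pics/top2.png')[120:240,220:340]
cv2.imwrite('pics/c2.png',np.hstack([cv2.resize(x,(400,400),interpolation=cv2.INTER_CUBIC) for x in (a,b)]))
```

```text
[530.97283336 -39.55638115  98.18950969] [ 0.46046016 -0.12080877  0.51440925]
```

View pics/c2.png

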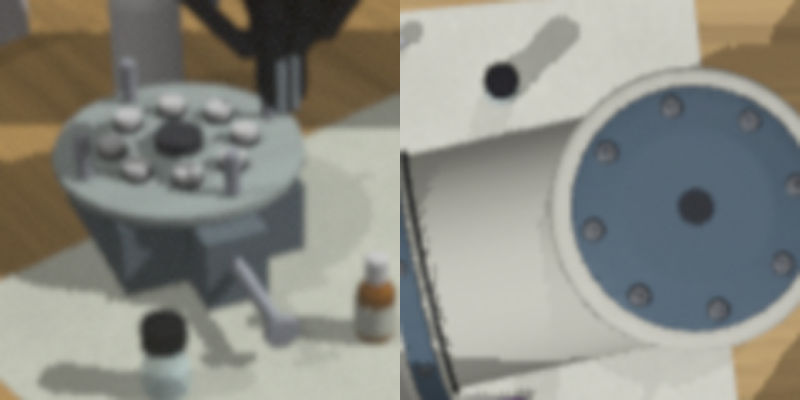

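>>> jog_arm --rows '[0.006, 0, -0.002, 0, 0, 0, 0.012, -0.002, -0.002, 0, 0, 0, 0.018, -0.004, -0.002, 0, 0, 0, 0.024, -0.006, -0.002, 0, 0, 0, 0.03, -0.008, -0.002, 0, 0, 0, 0.036, -0.011, -0.002, 0, 0, 0, 0.041, -0.013, -0.002, 0, 0, 0, 0.045, -0.015, -0.002, 0, 0, 0]'

```text
clock: 2.68
ee_pos: [576.6, -54.9, 96.0]
eef_rot: [[-0.011, -0.982, 0.191], [-0.0, 0.191, 0.982], [-1.0, 0.011, -0.003]]
ft_force: [0.4, -0.5, -0.1]
grip_width: 0.3
```

Run:
```python
from h import *
for n in ['scene']: s=snap(n,n+'3.png')
o=manip.observe();print(o['ee_pos'],o['ft_force'])
a=cv2.imread('pics/scene3.png')[130:250,160:280]
cv2.imwrite('pics/c3.png',cv2.resize(a,(500,500),interpolation=cv2.INTER_CUBIC))
```

```text
[576.99949189 -55.16924008  95.93146241] [ 1.03336505 -0.27553325  0.12037826]
```

View pics/c3.png

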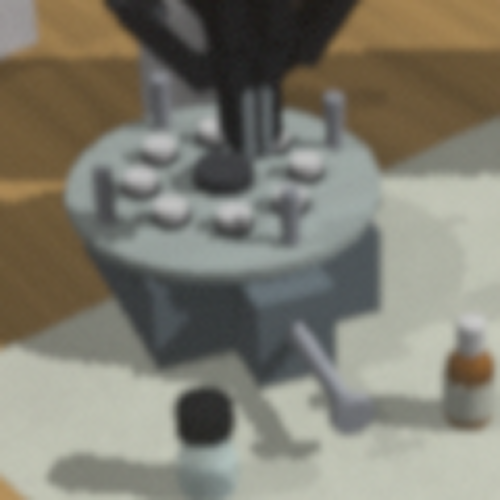

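```bash
python3 - <<'E'
from h import *
s=load('scene3.png')
P=[(577,-55,96),(577,-55,74),(560,-45.6,90),(605.5,-67,90),(556.5,-111.5,70),(587,42,28)]
print(((proj(s,P)-[160,130])*500/120).round(0))
a=load('scene0.png');print((proj(a,P)-[160,130])*500/120)
w=load('wrist1.png');print(proj(w,[(527.6,-39.2,117)]))
E
python3 - <<'E'
import sys;sys.path.insert(0,'.')
import os;os.chdir('.')
from h import *
a=cv2.imread('pics/scene0.png')[100:250,160:280]
b=cv2.imread('pics/scene3.png')[100:250,160:280]
cv2.imwrite('pics/c4.png',np.hstack([cv2.resize(x,(400,500),interpolation=cv2.INTER_CUBIC) for x in(a,b)]))
E
```

```text
[[251. 179.]
 [252. 218.]
 [292. 187.]
 [187. 198.]
 [225. 162.]
 [353. 403.]]
[[250.6921664  178.86590441]
 [252.26438818 217.72928136]
 [291.87311144 186.91309004]
 [186.5123362  197.51148445]
 [225.3484039  161.83493249]
 [353.41001883 402.66165253]]
[[257.45195071 224.09872046]]
```

View pics/c4.png

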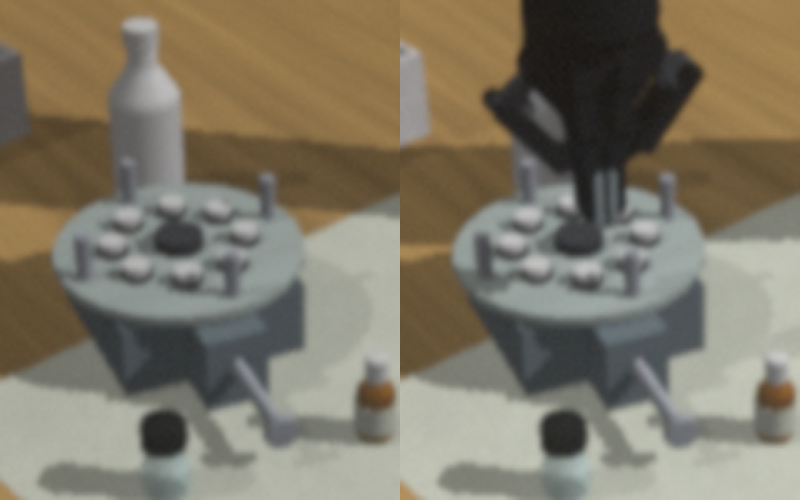

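Run:
```python
from h import *
w=load('wrist1.png');print(proj(w,[(556.5,-111.5,70),(560,-45.6,90),(587,42,28)]), [((542-384)/.8125,113),((553-384)/.8125,200),((555-384)/.8125,271)])
s=load('scene1.png');print('tip pred full', proj(s,[(527.6,-39.2,117),(527.6,-39.2,139)]), 'seen',(222*200/384+130,158*200/384+60))
print(manip.observe()['qpos'])
snap('wrist','wrist3.png')
```

```text
[[198.38626022 115.0522627 ]
 [211.50961014 209.13787936]
 [213.95769295 271.06448894]] [(194.46153846153845, 113), (208.0, 200), (210.46153846153845, 271)]
tip pred full [[245.12944648 159.594511  ]
 [245.0806292  149.86285158]] seen (245.625, 142.29166666666669)
[  9.9380478   21.92658869  -1.18627919  -0.07845308 -67.51877756
 -20.91439134]
```

View pics/wrist3.png

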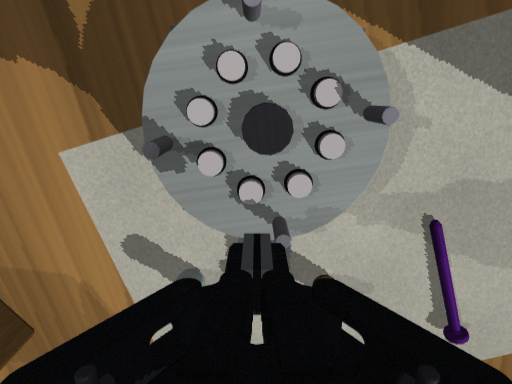

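The wrist and scene views both show the fingertips about 17 mm behind the reported TCP rather than 22 mm ahead of it. That explains why the finger passed over the peg at (282,230). I'll back up and go lower in steps, checking force.

>>> jog_arm --rows '[-0.02, 0.007, 0, 0, 0, 0, -0.046, 0.015, 0, 0, 0, 0, -0.046, 0.015, -0.01, 0, 0, 0, -0.046, 0.015, -0.02, 0, 0, 0, -0.046, 0.015, -0.026, 0, 0, 0, -0.046, 0.015, -0.026, 0, 0, 0]'

```text
clock: 3.28
ee_pos: [529.6, -40.1, 68.0]
eef_rot: [[-0.014, -0.981, 0.191], [-0.001, 0.191, 0.981], [-1.0, 0.014, -0.003]]
ft_force: [0.6, -0.1, 0.2]
grip_width: 0.1
```

Run:
```python
from h import *
for n in ['scene','wrist']: s=snap(n,n+'4.png')
o=manip.observe();print(o['ee_pos'],o['ft_force'])
a=cv2.imread('pics/scene4.png')[130:250,160:280];b=cv2.imread('pics/wrist4.png')[:400,56:456]
cv2.imwrite('pics/c5.png',np.hstack([cv2.resize(x,(400,400),interpolation=cv2.INTER_CUBIC) for x in (a,b)]))
```

```text
[530.74180024 -40.14867691  69.4502671 ] [ 0.38024944 -0.2297099   0.11463088]
```

View pics/c5.png

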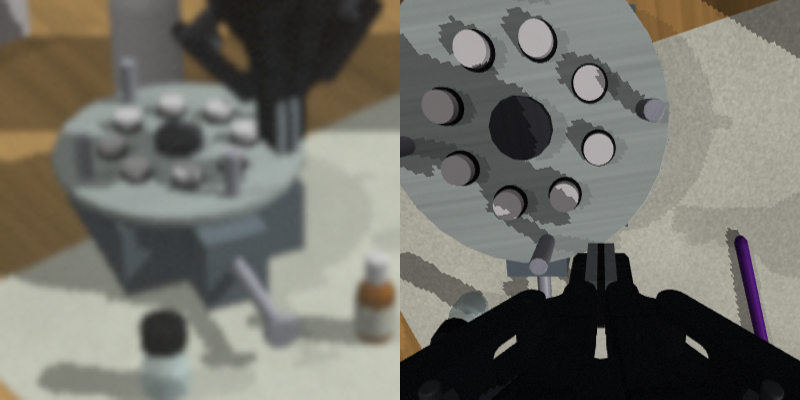

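Run:
```python
from h import *
s=load('scene4.png')
for z in (60,70,80,90,100): print(z,(proj(s,[(530.7,-40.1,z)])-[160,130])/.3)
print((proj(s,[(560,-45.6,90),(556.5,-111.5,70)])-[160,130])/.3)
```

```text
60 [[279.20748486 179.78051708]]
70 [[279.10955501 166.09995596]]
80 [[279.01046216 152.2569278 ]]
90 [[278.91018549 138.24852119]]
100 [[278.80870364 124.07175473]]
[[233.49848915 149.53047203]
 [180.27872312 129.46794599]]
```

>>> jog_arm --rows '[0, 0, -0.006, 0, 0, 0, 0, 0, -0.012, 0, 0, 0, 0, 0, -0.012, 0, 0, 0]'

```text
clock: 3.63
ee_pos: [530.0, -40.2, 55.9]
eef_rot: [[-0.015, -0.981, 0.192], [-0.001, 0.192, 0.981], [-1.0, 0.014, -0.004]]
ft_force: [-1.0, 0.5, -1.6]
grip_width: 0.2
```

>>> jog_arm --rows '[0.006, 0, 0, 0, 0, 0, 0.012, -0.002, 0, 0, 0, 0, 0.018, -0.004, 0, 0, 0, 0, 0.024, -0.006, 0, 0, 0, 0]'

```text
clock: 3.97
ee_pos: [551.0, -44.9, 55.2]
eef_rot: [[-0.022, -0.981, 0.193], [0.002, 0.193, 0.981], [-1.0, 0.022, -0.002]]
ft_force: [-4.5, 4.1, -0.1]
grip_width: -0.4
```

Run:
```python
from h import *
for n in ['scene','wrist']: s=snap(n,n+'5.png')
o=manip.observe();print(o['ee_pos'],o['ft_force'])
a=cv2.imread('pics/scene5.png')[130:250,160:280];b=cv2.imread('pics/wrist5.png')[:400,56:456]
cv2.imwrite('pics/c6.png',np.hstack([cv2.resize(x,(400,400),interpolation=cv2.INTER_CUBIC) for x in (a,b)]))
```

```text
[554.13362053 -46.08221779  55.50228925] [-2.56364083  1.29385554 -1.13324941]
```

View pics/c6.png

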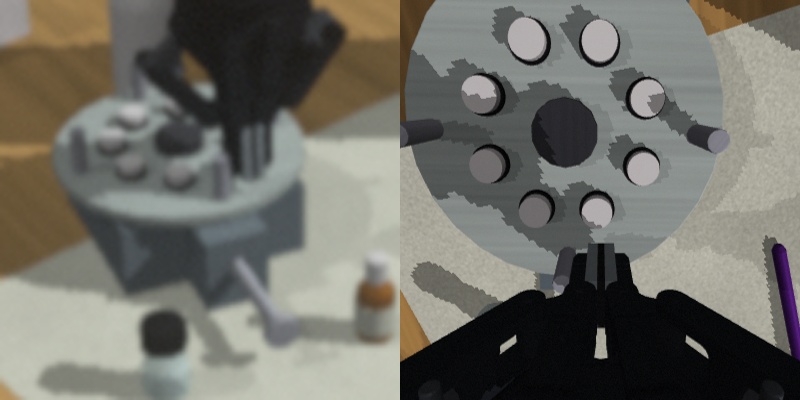

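>>> jog_arm --rows '[0.005, -0.002, 0, 0, 0, 0, 0.01, -0.004, 0, 0, 0, 0, 0.015, -0.006, 0, 0, 0, 0, 0.02, -0.008, 0, 0, 0, 0, 0.025, -0.011, 0, 0, 0, 0, 0.025, -0.011, 0, 0, 0, 0]'

```text
clock: 4.57
ee_pos: [580.8, -58.0, 55.8]
eef_rot: [[-0.014, -0.981, 0.192], [-0.001, 0.192, 0.981], [-1.0, 0.014, -0.004]]
ft_force: [0.1, -0.5, -0.3]
grip_width: -0.1
```

Run:
```python
from h import *
for n in ['scene','wrist']: s=snap(n,n+'6.png')
o=manip.observe();print(o['ee_pos'],o['ft_force'])
a=cv2.imread('pics/scene6.png')[130:250,160:280];b=cv2.imread('pics/wrist6.png')[:400,56:456]
cv2.imwrite('pics/c7.png',np.hstack([cv2.resize(x,(400,400),interpolation=cv2.INTER_CUBIC) for x in (a,b)]))
```

```text
[579.80293114 -57.49639473  55.66304136] [-0.1663241  -0.05398924 -0.30855325]
```

View pics/c7.png

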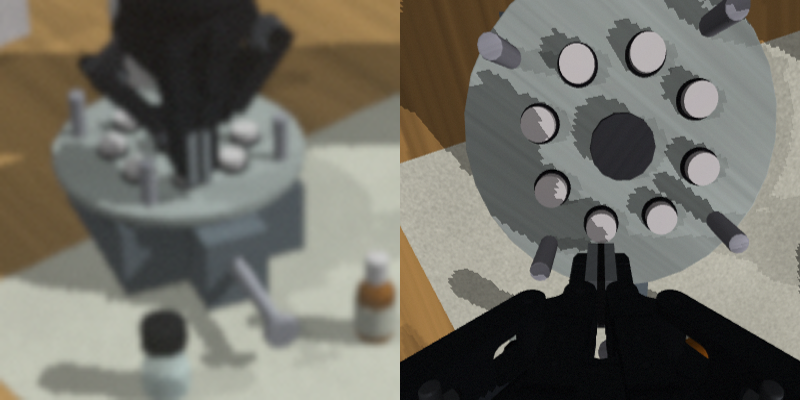

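The carousel turned one click: the pegs moved 45° and the peg at (545,265) is clear of the fingers. Next is the pin test, so I'm going behind the head with a slight tilt.

>>> jog_arm --rows '[0, 0, 0.03, 0, 0, 0, 0, 0.01, 0.05, 0, 0, 0, 0.003, 0.045, 0.05, -0.08, 0.015, 0, 0.006, 0.08, 0.05, -0.16, 0.032, 0, 0.01, 0.115, 0.05, -0.245, 0.048, 0, 0.0105, 0.1215, 0.02, -0.245, 0.048, 0, 0.0105, 0.1215, 0, -0.245, 0.048, 0, 0.0105, 0.1215, 0, -0.245, 0.048, 0]'

```text
clock: 5.33
ee_pos: [587.2, 64.7, 51.2]
eef_rot: [[-0.07, -0.981, 0.183], [-0.245, 0.195, 0.95], [-0.967, 0.021, -0.254]]
ft_force: [-0.7, -0.6, 0.1]
grip_width: 0.1
```

```bash
cat > v.py <<'E'
import sys
from h import *
k=sys.argv[1]
for n in ['scene','wrist']: s=snap(n,n+k+'.png')
o=manip.observe();print(o['ee_pos'],o['ft_force'],o['clock']);print(o['eef_rot'].round(3))
a=cv2.imread(f'pics/scene{k}.png')[130:250,180:300];b=cv2.imread(f'pics/wrist{k}.png')[:400,56:456]
cv2.imwrite(f'pics/v{k}.png',np.hstack([cv2.resize(x,(400,400),interpolation=cv2.INTER_CUBIC) for x in (a,b)]))
E
python3 v.py 7
```

```text
[590.21047049  63.6235978   55.97654663] [0.80328824 0.17300179 0.73061085] 5.4333
[[-0.063 -0.981  0.186]
 [-0.244  0.196  0.95 ]
 [-0.968  0.014 -0.251]]
```

View pics/v7.png

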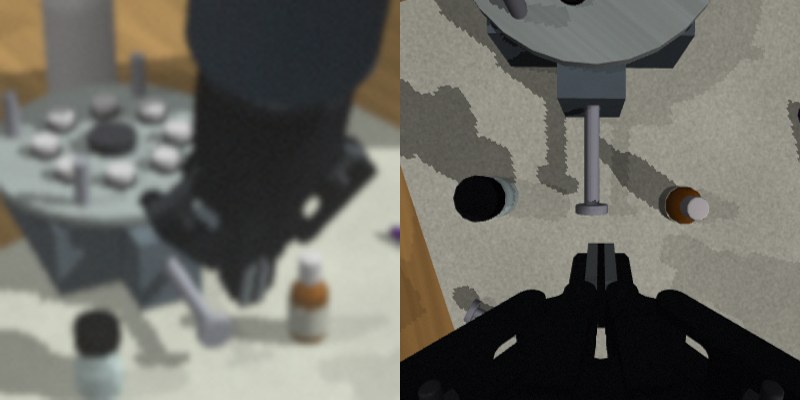

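Run:
```python
from h import *
w=load('wrist7.png');h=np.array([556.5,-111.5]);d=np.array([.19,.982])
for n,p,z in [('head outer top edge',(592,213),34),('head in',(592,205),34),('shank',(593,112),28.5),('snoutL',(556,113),28.5),('snoutmid top front',(592,97),50),('tip',(600,243),72)]:
    q=ray(w,p[0]-344,p[1],z)[:2]; r=q-h; print(n,q.round(1),'along',(r@d).round(1),'lat',(r@[d[1],-d[0]]).round(1))
```

```text
head outer top edge [592.3  50.3] along 165.7 lat 4.4
head in [591.3  45.2] along 160.5 lat 4.4
shank [578.8 -14. ] along 100.0 lat 3.3
snoutL [602.6 -18. ] along 100.6 lat 27.5
snoutmid top front [578.4 -18.1] along 95.9 lat 3.7
tip [589.9  62. ] along 176.7 lat -0.1
```

>>> jog_arm --rows '[0.0035, 0.001, -0.015, 0, 0, 0, 0.0035, 0.001, -0.03, 0, 0, 0, 0.0035, 0.001, -0.04, 0, 0, 0, 0.0035, 0.001, -0.046, 0, 0, 0, 0.0035, 0.001, -0.046, 0, 0, 0]'

```text
clock: 5.85
ee_pos: [593.5, 63.8, 9.9]
eef_rot: [[-0.064, -0.98, 0.187], [-0.244, 0.197, 0.95], [-0.968, 0.015, -0.252]]
ft_force: [0.8, -0.0, -0.0]
grip_width: -0.5
```

```bash
python3 v.py 8
```

```text
[594.37364383  64.33820943  11.05962161] [-0.46774116 -0.54048073  0.0421476 ] 5.95
[[-0.062 -0.981  0.186]
 [-0.244  0.196  0.95 ]
 [-0.968  0.013 -0.251]]
```

View pics/v8.png

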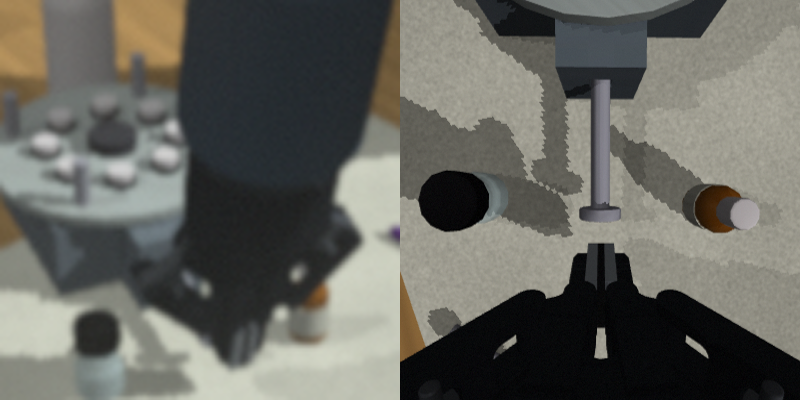

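>>> jog_arm --rows '[-0.0004, -0.002, 0, 0, 0, 0, -0.0008, -0.004, 0, 0, 0, 0, -0.0012, -0.006, 0, 0, 0, 0, -0.0016, -0.008, 0, 0, 0, 0, -0.002, -0.01, 0, 0, 0, 0, -0.002, -0.01, 0, 0, 0, 0]'

```text
clock: 6.45
ee_pos: [592.2, 53.9, 11.1]
eef_rot: [[-0.062, -0.98, 0.187], [-0.244, 0.196, 0.95], [-0.968, 0.013, -0.251]]
ft_force: [-0.5, -0.2, 0.8]
grip_width: -0.1
```

```bash
python3 v.py 9
```

```text
[592.37323585  54.24777463  11.08250794] [ 0.91632367  1.02659938 -0.00338906] 6.55
[[-0.062 -0.98   0.187]
 [-0.244  0.196  0.95 ]
 [-0.968  0.013 -0.251]]
```

View pics/v9.png

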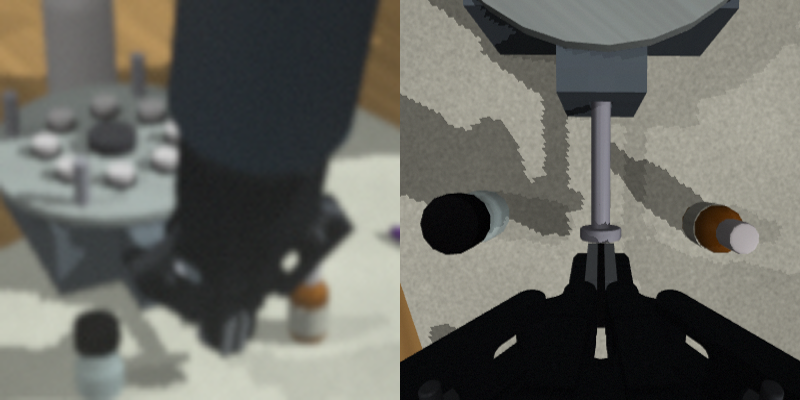

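>>> jog_arm --rows '[-0.0004, -0.002, 0, 0, 0, 0, -0.0008, -0.004, 0, 0, 0, 0, -0.0012, -0.006, 0, 0, 0, 0, -0.0012, -0.006, 0, 0, 0, 0]'

```text
clock: 6.88
ee_pos: [591.0, 47.9, 11.1]
eef_rot: [[-0.062, -0.98, 0.187], [-0.244, 0.196, 0.95], [-0.968, 0.013, -0.251]]
ft_force: [0.5, -1.1, -0.9]
grip_width: -0.1
```

```bash
python3 v.py 10
```

```text
[590.96809168  48.02530044  11.0193605 ] [0.04613161 0.1374697  0.60498756] 6.9833
[[-0.062 -0.98   0.187]
 [-0.244  0.196  0.95 ]
 [-0.968  0.013 -0.251]]
```

View pics/v10.png

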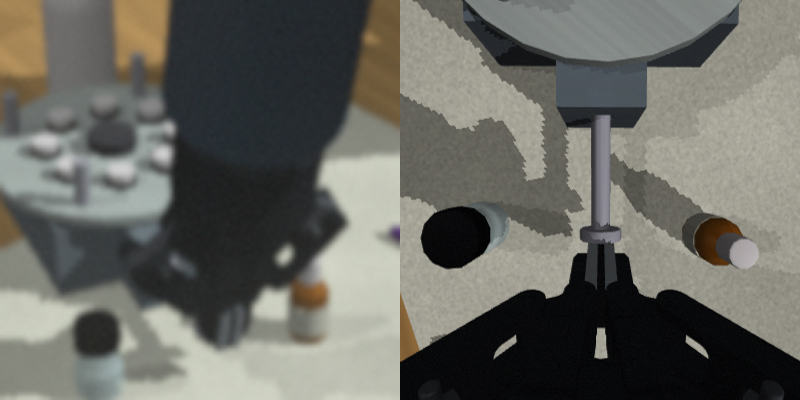

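The finger is on the head and moving the pin: the visible shank is shorter. I'm continuing in small steps.

>>> jog_arm --rows '[-0.0003, -0.0015, 0, 0, 0, 0, -0.0006, -0.003, 0, 0, 0, 0, -0.0008, -0.004, 0, 0, 0, 0]'

```text
clock: 7.23
ee_pos: [590.5, 44.3, 11.1]
eef_rot: [[-0.061, -0.98, 0.187], [-0.243, 0.196, 0.95], [-0.968, 0.013, -0.25]]
ft_force: [0.6, 4.3, 0.2]
grip_width: -0.4
```

>>> jog_arm --rows '[-0.0003, -0.0015, 0, 0, 0, 0, -0.0006, -0.003, 0, 0, 0, 0, -0.0006, -0.003, 0, 0, 0, 0]'

```text
clock: 7.48
ee_pos: [591.6, 43.8, 11.4]
eef_rot: [[-0.057, -0.981, 0.187], [-0.239, 0.195, 0.951], [-0.969, 0.009, -0.245]]
ft_force: [2.7, 8.7, -0.3]
grip_width: -0.0
```

>>> jog_arm --rows '[-0.0003, -0.0015, 0, 0, 0, 0, -0.0005, -0.0025, 0, 0, 0, 0, -0.0005, -0.0025, 0, 0, 0, 0]'

```text
clock: 7.73
ee_pos: [592.2, 43.8, 11.4]
eef_rot: [[-0.054, -0.981, 0.187], [-0.235, 0.195, 0.952], [-0.971, 0.007, -0.241]]
ft_force: [-0.6, 9.2, -0.1]
grip_width: -0.3
```

Blocked at TCP y≈43.8 with only about 9 N, which corresponds to the 147 mm stop. So this detent is wrong. I'm retreating to make click 2.

>>> jog_arm --rows '[0.003, 0.013, 0, 0, 0, 0, 0.005, 0.026, 0.002, 0, 0, 0, 0.005, 0.026, 0.04, 0.04, -0.008, 0, 0.005, 0.026, 0.078, 0.12, -0.023, 0, 0, 0.01, 0.1, 0.24, -0.047, 0, -0.025, -0.02, 0.105, 0.24, -0.047, 0, -0.05, -0.055, 0.105, 0.24, -0.047, 0, -0.075, -0.09, 0.105, 0.24, -0.047, 0]'

```text
clock: 8.4
ee_pos: [518.2, -44.7, 117.5]
eef_rot: [[-0.005, -0.981, 0.193], [0.003, 0.192, 0.981], [-1.0, 0.006, 0.002]]
ft_force: [0.0, -0.7, 0.0]
grip_width: 0.2
```

```bash
python3 v.py 11
```

```text
[515.58902442 -47.04349505 117.19771614] [0.90314632 0.99507925 0.65261392] 8.5
[[-0.008 -0.981  0.196]
 [ 0.002  0.196  0.981]
 [-1.     0.009  0.001]]
```

View pics/v11.png

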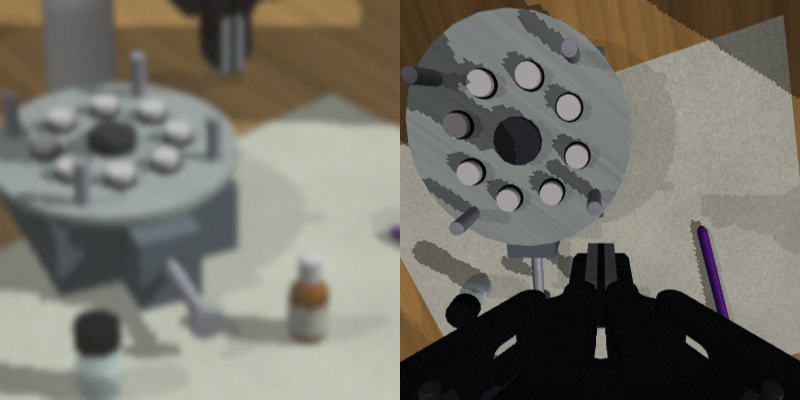

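Run:
```python
from h import *
w=load('wrist11.png');hub=ray(w,518-344,131,70);print(hub)
for p in [(595,209),(460,228),(570,48),(410,75)]:
    q=ray(w,p[0]-344,p[1],90);d=(q-hub)[:2];print(q.round(1),np.hypot(*d).round(1),np.degrees(np.arctan2(d[1],d[0])).round(1))
```

```text
[ 557.20896513 -116.15429269   70.        ]
[515.9 -58.1  90. ] 71.2 125.5
[607.7 -62.8  90. ] 73.4 46.6
[ 510.2 -155.9   90. ] 61.6 -139.8
[ 603.6 -160.    90. ] 63.8 -43.4
```

>>> jog_arm --rows '[-0.009, -0.01, 0, 0, 0, 0.12, -0.018, -0.02, 0, 0, 0, 0.24, -0.0275, -0.0295, 0, 0, 0, 0.36, -0.0275, -0.0295, 0, 0, 0, 0.48, -0.0275, -0.0295, 0, 0, 0, 0.6, -0.0275, -0.0295, -0.015, 0, 0, 0.715, -0.0275, -0.0295, -0.04, 0, 0, 0.715, -0.0275, -0.0295, -0.061, 0, 0, 0.715]'

```text
clock: 9.17
ee_pos: [488.6, -75.9, 55.6]
eef_rot: [[-0.007, -0.868, -0.496], [-0.004, -0.496, 0.869], [-1.0, 0.008, 0.0]]
ft_force: [-0.4, 0.0, -0.7]
grip_width: 0.0
```

```bash
python3 v.py 12
```

```text
[485.53260351 -76.12146073  53.18563376] [ 0.02473613 -0.33965876 -0.24423141] 9.2667
[[-0.016 -0.869 -0.495]
 [-0.004 -0.495  0.869]
 [-1.     0.016  0.004]]
```

View pics/v12.png

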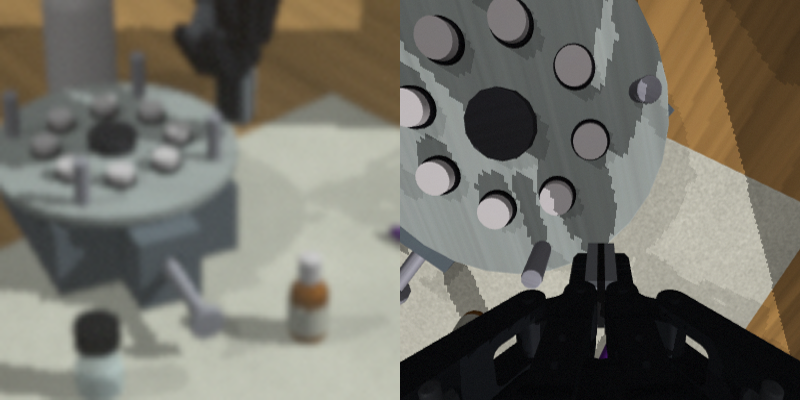

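>>> jog_arm --rows '[0.006, 0.004, 0.002, 0, 0, 0, 0.012, 0.007, 0.002, 0, 0, 0, 0.018, 0.0105, 0.002, 0, 0, 0, 0.024, 0.0135, 0.002, 0, 0, 0, 0.03, 0.016, 0.002, 0, 0, 0, 0.036, 0.0185, 0.002, 0, 0, 0, 0.042, 0.02, 0.002, 0, 0, 0, 0.047, 0.021, 0.002, 0, 0, 0]'

```text
clock: 9.93
ee_pos: [534.7, -54.6, 56.1]
eef_rot: [[-0.013, -0.869, -0.495], [-0.004, -0.495, 0.869], [-1.0, 0.013, 0.003]]
ft_force: [0.2, 0.6, 0.0]
grip_width: -0.3
```

```bash
python3 v.py 13
```

```text
[534.4705896  -54.83049962  55.73533132] [-0.82382067  0.16542383 -0.60626478] 10.0333
[[-0.013 -0.869 -0.495]
 [-0.004 -0.495  0.869]
 [-1.     0.014  0.003]]
```

View pics/v13.png

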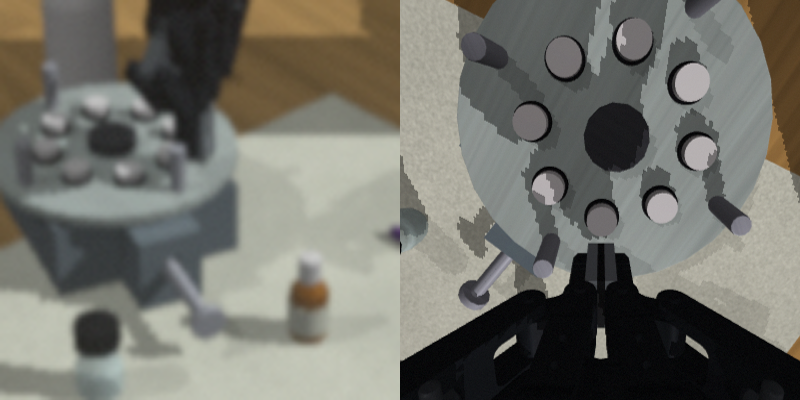

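>>> jog_arm --rows '[-0.003, 0, 0.03, 0, 0, 0, 0, 0.01, 0.058, 0, 0, -0.12, 0.012, 0.028, 0.06, 0, 0, -0.24, 0.024, 0.05, 0.06, 0, 0, -0.36, 0.036, 0.072, 0.06, 0, 0, -0.48, 0.048, 0.094, 0.06, 0, 0, -0.6, 0.0605, 0.116, 0.06, 0, 0, -0.715, 0.0605, 0.116, 0.05, 0, 0, -0.715]'

```text
clock: 10.7
ee_pos: [598.4, 64.6, 107.4]
eef_rot: [[-0.007, -0.98, 0.199], [0.007, 0.199, 0.98], [-1.0, 0.008, 0.005]]
ft_force: [-0.4, -0.1, -0.0]
grip_width: -0.1
```

>>> jog_arm --rows '[0, 0, -0.02, -0.12, 0.023, 0, 0, 0, -0.05, -0.24, 0.047, 0, 0, 0, -0.08, -0.24, 0.047, 0, 0, 0, -0.094, -0.24, 0.047, 0, 0, 0, -0.094, -0.24, 0.047, 0]'

```text
clock: 11.12
ee_pos: [595.5, 64.0, 9.1]
eef_rot: [[-0.061, -0.98, 0.191], [-0.234, 0.2, 0.952], [-0.97, 0.013, -0.241]]
ft_force: [-0.1, -0.1, 0.3]
grip_width: -0.2
```

```bash
python3 v.py 14
```

```text
[598.79665113  64.25834197  13.86528626] [ 0.44646444 -0.46572328  1.29723177] 11.2167
[[-0.053 -0.98   0.193]
 [-0.232  0.2    0.952]
 [-0.971  0.006 -0.238]]
```

View pics/v14.png

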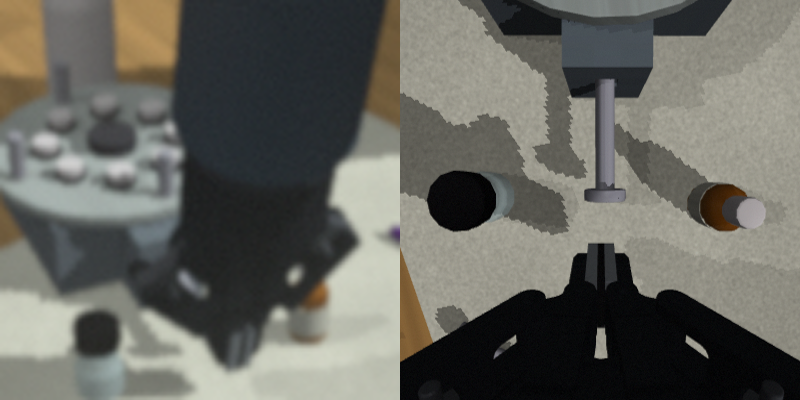

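>>> jog_arm --rows '[-0.002, -0.003, -0.002, 0, 0, 0, -0.004, -0.006, -0.003, 0, 0, 0, -0.005, -0.009, -0.003, 0, 0, 0, -0.006, -0.012, -0.003, 0, 0, 0, -0.0065, -0.015, -0.003, 0, 0, 0, -0.007, -0.018, -0.003, 0, 0, 0, -0.007, -0.018, -0.003, 0, 0, 0]'

```text
clock: 11.8
ee_pos: [591.7, 45.6, 11.1]
eef_rot: [[-0.053, -0.98, 0.194], [-0.231, 0.201, 0.952], [-0.971, 0.006, -0.237]]
ft_force: [0.0, -0.6, -0.5]
grip_width: 0.1
```

>>> jog_arm --rows '[-0.0003, -0.0015, 0, 0, 0, 0, -0.0006, -0.003, 0, 0, 0, 0, -0.0008, -0.004, 0, 0, 0, 0]'

```text
clock: 12.05
ee_pos: [592.2, 44.0, 11.2]
eef_rot: [[-0.05, -0.98, 0.194], [-0.227, 0.2, 0.953], [-0.973, 0.003, -0.233]]
ft_force: [-0.2, 10.4, 0.3]
grip_width: -0.6
```

>>> jog_arm --rows '[-0.0003, -0.0015, 0, 0, 0, 0, -0.0006, -0.003, 0, 0, 0, 0, -0.0008, -0.004, 0, 0, 0, 0]'

```text
clock: 12.3
ee_pos: [592.9, 43.8, 11.2]
eef_rot: [[-0.045, -0.98, 0.194], [-0.221, 0.199, 0.955], [-0.974, 0.0, -0.226]]
ft_force: [-0.5, 15.6, 0.7]
grip_width: -0.1
```

Blocked at the same spot again, at 15 N. Now click 3, the same way as click 1.

>>> jog_arm --rows '[0.002, 0.013, 0, 0, 0, 0, 0.003, 0.026, 0.002, 0, 0, 0, 0.003, 0.026, 0.04, 0.04, -0.008, 0, 0.003, 0.026, 0.078, 0.12, -0.023, 0, -0.01, 0.01, 0.1, 0.228, -0.045, 0, -0.03, -0.025, 0.105, 0.228, -0.045, 0, -0.05, -0.055, 0.105, 0.228, -0.045, 0, -0.062, -0.083, 0.105, 0.228, -0.045, 0]'

```text
clock: 12.97
ee_pos: [529.6, -40.3, 117.6]
eef_rot: [[0.0, -0.98, 0.199], [0.005, 0.199, 0.98], [-1.0, 0.001, 0.005]]
ft_force: [-0.8, 0.2, -0.6]
grip_width: -0.2
```

```bash
python3 v.py 15
```

```text
[529.0358125  -41.93636877 117.04379573] [ 0.12274298 -0.05048715 -0.26008027] 13.0667
[[-0.002 -0.979  0.202]
 [ 0.004  0.202  0.979]
 [-1.     0.002  0.003]]
```

View pics/v15.png

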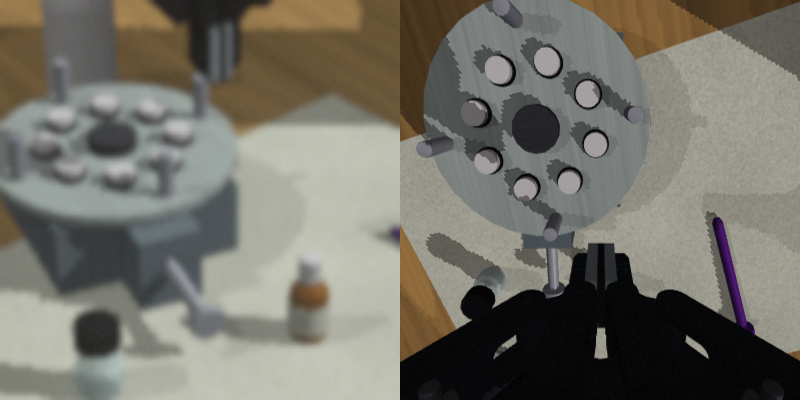

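>>> jog_arm --rows '[0.001, 0.002, -0.025, 0, 0, 0, 0.001, 0.002, -0.045, 0, 0, 0, 0.001, 0.002, -0.061, 0, 0, 0, 0.001, 0.002, -0.061, 0, 0, 0]'

```text
clock: 13.4
ee_pos: [527.7, -39.4, 52.7]
eef_rot: [[-0.009, -0.979, 0.202], [0.003, 0.202, 0.979], [-1.0, 0.009, 0.001]]
ft_force: [-0.7, 0.3, 0.4]
grip_width: -0.2
```

>>> jog_arm --rows '[0.007, 0, 0, 0, 0, 0, 0.014, -0.002, 0, 0, 0, 0, 0.021, -0.004, 0, 0, 0, 0, 0.027, -0.007, 0, 0, 0, 0, 0.033, -0.009, 0, 0, 0, 0, 0.039, -0.012, 0, 0, 0, 0, 0.045, -0.015, 0, 0, 0, 0, 0.05, -0.018, 0, 0, 0, 0]'

```text
clock: 14.07
ee_pos: [579.4, -58.0, 53.4]
eef_rot: [[-0.007, -0.979, 0.202], [0.002, 0.202, 0.979], [-1.0, 0.007, 0.001]]
ft_force: [0.4, -0.0, -0.0]
grip_width: 0.0
```

```bash
python3 v.py 16
```

```text
[579.59713856 -58.34712359  53.29989663] [-0.05880877 -0.60192793  0.37724757] 14.1667
[[-0.006 -0.979  0.202]
 [ 0.002  0.202  0.979]
 [-1.     0.007  0.001]]
```

View pics/v16.png

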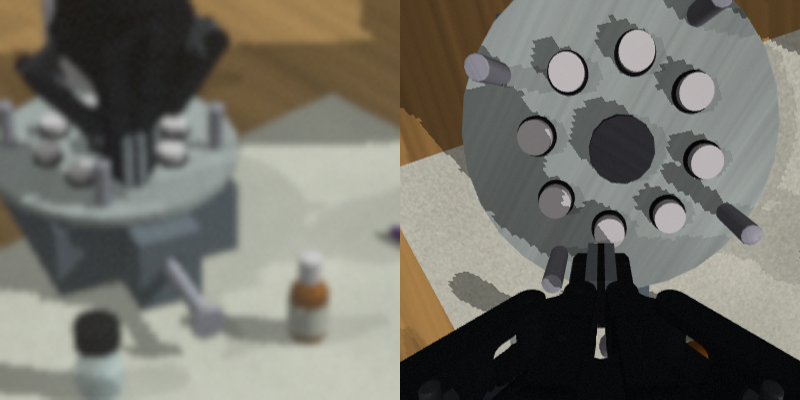

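>>> jog_arm --rows '[-0.002, 0, 0.03, 0, 0, 0, 0, 0.015, 0.055, 0, 0, 0, 0.005, 0.05, 0.055, -0.08, 0.015, 0, 0.009, 0.085, 0.055, -0.16, 0.032, 0, 0.0125, 0.119, 0.05, -0.24, 0.047, 0, 0.0125, 0.119, 0.02, -0.24, 0.047, 0, 0.0125, 0.119, -0.01, -0.24, 0.047, 0, 0.0125, 0.119, -0.03, -0.24, 0.047, 0]'

```text
clock: 14.83
ee_pos: [591.1, 61.9, 20.6]
eef_rot: [[-0.055, -0.979, 0.194], [-0.236, 0.201, 0.951], [-0.97, 0.006, -0.242]]
ft_force: [-0.8, -1.1, -0.4]
grip_width: -0.0
```

```bash
python3 v.py 17
```

```text
[589.5180896   59.93185413  19.86126801] [-1.00690403 -0.69036061  0.00355829] 14.9333
[[-0.059 -0.979  0.195]
 [-0.238  0.204  0.95 ]
 [-0.969  0.01  -0.245]]
```

View pics/v17.png

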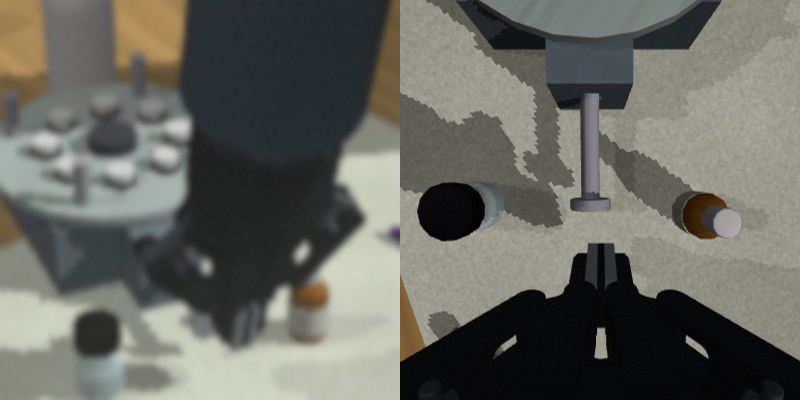

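>>> jog_arm --rows '[0.002, 0, -0.005, 0, 0, 0, 0.003, -0.002, -0.009, 0, 0, 0, 0.003, -0.005, -0.009, 0, 0, 0, 0.003, -0.008, -0.009, 0, 0, 0, 0.003, -0.011, -0.009, 0, 0, 0, 0.003, -0.014, -0.009, 0, 0, 0, 0.003, -0.014, -0.009, 0, 0, 0]'

```text
clock: 15.52
ee_pos: [592.7, 45.3, 11.4]
eef_rot: [[-0.059, -0.979, 0.196], [-0.238, 0.204, 0.95], [-0.97, 0.009, -0.245]]
ft_force: [-1.1, -0.3, 0.2]
grip_width: 0.1
```

>>> jog_arm --rows '[-0.0003, -0.0015, 0, 0, 0, 0, -0.0006, -0.003, 0, 0, 0, 0, -0.0008, -0.004, 0, 0, 0, 0]'

```text
clock: 15.77
ee_pos: [592.0, 41.2, 11.7]
eef_rot: [[-0.058, -0.979, 0.196], [-0.238, 0.204, 0.95], [-0.97, 0.009, -0.244]]
ft_force: [0.3, 0.5, 0.5]
grip_width: -0.3
```

>>> jog_arm --rows '[-0.0003, -0.0015, 0, 0, 0, 0, -0.0006, -0.003, 0, 0, 0, 0, -0.0008, -0.004, 0, 0, 0, 0]'

```text
clock: 16.02
ee_pos: [591.2, 37.1, 11.7]
eef_rot: [[-0.058, -0.979, 0.196], [-0.238, 0.204, 0.95], [-0.97, 0.009, -0.244]]
ft_force: [-0.3, -0.5, 0.5]
grip_width: -0.0
```

It's past the old stop with almost no force, so the hole is in line. I'm continuing inward.

>>> jog_arm --rows '[-0.0004, -0.002, 0, 0, 0, 0, -0.0008, -0.004, 0, 0, 0, 0, -0.0012, -0.006, 0, 0, 0, 0, -0.0016, -0.008, 0, 0, 0, 0, -0.002, -0.01, 0, 0, 0, 0, -0.0024, -0.012, 0, 0, 0, 0, -0.0028, -0.014, 0, 0, 0, 0]'

```text
clock: 16.6
ee_pos: [588.4, 22.9, 11.7]
eef_rot: [[-0.058, -0.979, 0.196], [-0.238, 0.204, 0.95], [-0.97, 0.009, -0.244]]
ft_force: [-0.7, -0.2, 0.3]
grip_width: 0.1
```

```bash
python3 v.py 18
```

```text
[588.20391737  22.69634012  11.69222145] [-0.5108111   0.11962566 -0.05095865] 16.7
[[-0.059 -0.979  0.196]
 [-0.238  0.205  0.95 ]
 [-0.97   0.009 -0.245]]
```

View pics/v18.png

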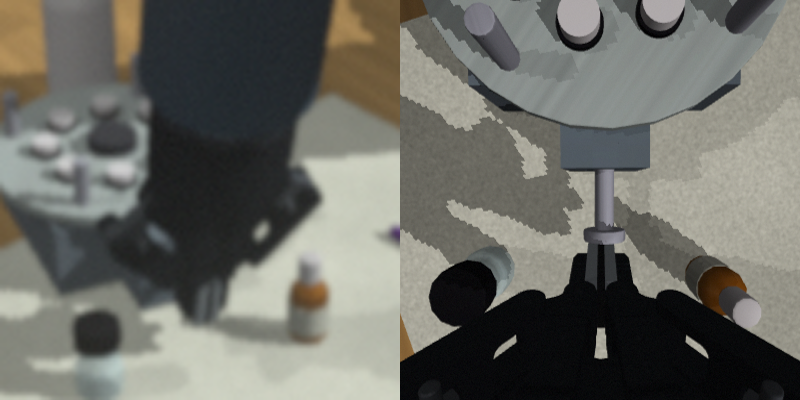

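>>> jog_arm --rows '[-0.0004, -0.002, 0, 0, 0, 0, -0.0008, -0.004, 0, 0, 0, 0, -0.0012, -0.006, 0, 0, 0, 0, -0.0016, -0.008, 0, 0, 0, 0, -0.002, -0.01, 0, 0, 0, 0, -0.0024, -0.012, 0, 0, 0, 0, -0.0028, -0.014, 0, 0, 0, 0]'

```text
clock: 17.28
ee_pos: [585.4, 8.5, 11.6]
eef_rot: [[-0.059, -0.979, 0.196], [-0.238, 0.205, 0.95], [-0.97, 0.009, -0.245]]
ft_force: [-0.2, 0.7, -0.2]
grip_width: 0.0
```

>>> jog_arm --rows '[-0.0004, -0.002, 0, 0, 0, 0, -0.0008, -0.004, 0, 0, 0, 0, -0.0012, -0.006, 0, 0, 0, 0, -0.0016, -0.008, 0, 0, 0, 0, -0.002, -0.01, 0, 0, 0, 0]'

```text
clock: 17.7
ee_pos: [583.3, -1.7, 11.7]
eef_rot: [[-0.059, -0.979, 0.196], [-0.238, 0.205, 0.95], [-0.97, 0.009, -0.245]]
ft_force: [-0.0, 0.4, 0.5]
grip_width: -0.1
```

```bash
python3 v.py 19
```

```text
[583.17572903  -1.90550646  11.66159681] [ 0.23758922  1.18984181 -0.82654266] 17.8
[[-0.059 -0.979  0.196]
 [-0.238  0.205  0.949]
 [-0.97   0.009 -0.245]]
```

View pics/v19.png

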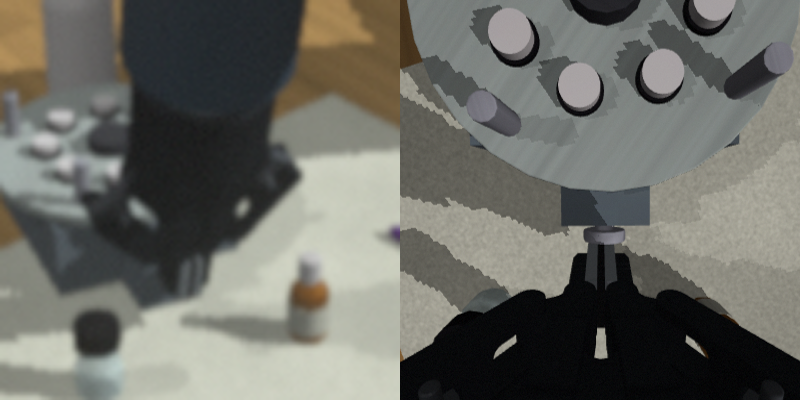

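>>> jog_arm --rows '[-0.0003, -0.0015, 0, 0, 0, 0, -0.0006, -0.003, 0, 0, 0, 0, -0.0008, -0.004, 0, 0, 0, 0, -0.0008, -0.004, 0, 0, 0, 0]'

```text
clock: 18.13
ee_pos: [582.3, -6.1, 11.7]
eef_rot: [[-0.059, -0.979, 0.197], [-0.238, 0.205, 0.949], [-0.97, 0.009, -0.245]]
ft_force: [0.7, -0.4, 0.0]
grip_width: -0.2
```

>>> jog_arm --rows '[-0.0003, -0.0015, 0, 0, 0, 0, -0.0005, -0.0025, 0, 0, 0, 0, -0.0005, -0.0025, 0, 0, 0, 0]'

```text
clock: 18.38
ee_pos: [582.3, -6.9, 11.6]
eef_rot: [[-0.057, -0.979, 0.197], [-0.235, 0.205, 0.95], [-0.97, 0.008, -0.242]]
ft_force: [-0.7, 6.1, 0.1]
grip_width: -0.0
```

>>> jog_arm --rows '[-0.0003, -0.0015, 0, 0, 0, 0, -0.0005, -0.0025, 0, 0, 0, 0, -0.0005, -0.0025, 0, 0, 0, 0]'

```text
clock: 18.63
ee_pos: [582.4, -7.0, 11.6]
eef_rot: [[-0.055, -0.979, 0.197], [-0.231, 0.205, 0.951], [-0.971, 0.007, -0.238]]
ft_force: [-1.2, 9.4, 0.8]
grip_width: 0.3
```

It stopped at y=-7.0, exactly 51 mm of travel (52 mm along the bore) from the blocked position, which is home. I'm retreating and checking.

>>> jog_arm --rows '[0.002, 0.01, 0, 0, 0, 0, 0.005, 0.025, 0, 0, 0, 0, 0.006, 0.03, 0.03, 0, 0, 0, 0.006, 0.03, 0.07, 0, 0, 0, 0.006, 0.03, 0.11, 0, 0, 0, 0.006, 0.03, 0.15, 0, 0, 0, 0.006, 0.03, 0.18, 0, 0, 0]'

```text
clock: 19.22
ee_pos: [589.3, 23.8, 195.6]
eef_rot: [[-0.051, -0.979, 0.197], [-0.231, 0.204, 0.951], [-0.972, 0.003, -0.237]]
ft_force: [1.6, 0.4, 0.2]
grip_width: -0.0
```

>>> jog_arm --rows '[-0.03, 0.01, 0, 0, 0, 0, -0.06, 0.03, 0, 0, 0, 0, -0.09, 0.05, 0, 0, 0, 0, -0.12, 0.07, 0, 0, 0, 0, -0.15, 0.09, 0, 0, 0, 0, -0.18, 0.11, 0, 0, 0, 0, -0.2, 0.13, 0, 0, 0, 0, -0.2, 0.13, 0, 0, 0, 0]'

```text
clock: 19.88
ee_pos: [387.0, 156.7, 196.2]
eef_rot: [[-0.05, -0.98, 0.193], [-0.23, 0.2, 0.952], [-0.972, 0.003, -0.236]]
ft_force: [0.5, 0.2, -0.1]
grip_width: -0.1
```

Run:
```python
from h import *
s=snap('scene','sF.png');t=snap('top','tF.png');print(manip.observe()['ee_pos'],manip.observe()['ft_force'])
a=cv2.imread('pics/sF.png')[130:250,180:300];b=cv2.imread('pics/tF.png')[120:220,230:330]
cv2.imwrite('pics/vF.png',np.hstack([cv2.resize(x,(400,400),interpolation=cv2.INTER_CUBIC) for x in (a,b)]))
```

```text
[389.02717265 154.97068342 196.03148833] [ 0.41827989  0.27217717 -0.12438711]
```

View pics/vF.png

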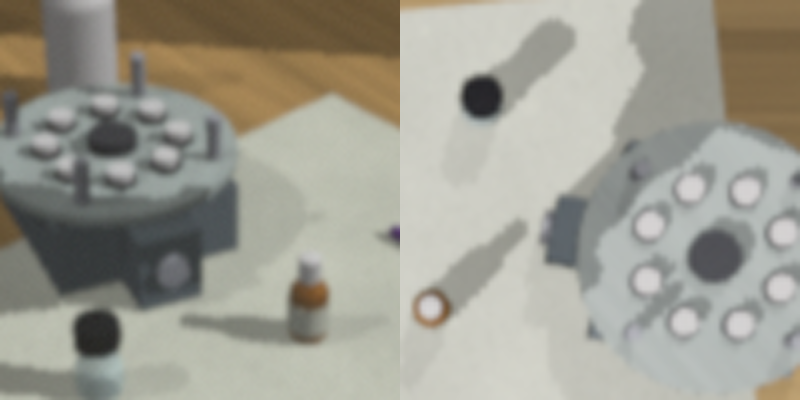

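The head sits flat on the snout, and the jar (250,144) and amber bottle (238,197) haven't moved. The arm is clear, so I'm handing in.

```bash
python3 -c "
from rig import manip
print(manip.close_job())"
```

```text
the job is handed in; nothing more can be done
None
```

The carousel is locked and the job is handed in at about 20 s of the 72 s allowed; the hand-in reports no verdict. I turned the carousel three clicks the same way, trying the pin after each.

- **Pin tries:** after clicks 1 and 2 the pin stopped at the same place, and I pushed with no more than about 16 N in the force readings. After click 3 it slid in with about 1 N.
- **Pin home:** it stopped about 52 mm beyond the blocked position, which puts its inner face at about 95 mm, and that is home. The last scene and top views show the head against the snout, but only to within a few mm.
- **Surroundings:** the jar and the amber bottle are at the same pixels as at the start. I did not measure the wash bottle and the mouse again, but the arm never went near the mouse and no contact forces showed up. The arm ended well away from everything.

Some things disagreed along the way:
- **Fingertip position:** the fingertips appeared about 17 mm behind the reported tool centre, not 22 mm ahead as stated. My first push passed over the peg without touching it, so I worked from the camera images after that.
- **Camera agreement:** the cameras differed from each other by up to about 9 mm on some points. I relied on the wrist view and on contact for the fine alignment.

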